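# Lever a brass offcut into the lidded scrap bin and ease the lid shut

### The job

Drop the brass offcut into the red scrap bin: with the fingertips press the bin's black lever pad all the way down so that the yellow lid swings fully open, and hold it open until the offcut has rolled in. Then let the lever up slowly, following it all the way to its rest, so that the lid closes fully without slamming. Work only the lever: do not touch the offcut or the lid, and leave the can, jar and socket where they stand.

Things in the scene. Friction and masses are not known exactly. Their poses are not given: they have to be found in the camera images.
- bin: Red metal scrap bin, fixed, 180 x 160 mm, 155 mm high with the lid shut. Origin: centre of its underside, on the bench. Its -x points to the side where the lever pad sticks out, +x to the lid's hinge, z up. The lever's arm runs along its +y side; an aluminium chute (66 mm wide, sloping 0.2 rad down into the bin, up to 145 mm high) sticks out 125 mm on its -y side. Position and heading vary.
- lever_pad (a point): Centre of the top of the black ribbed lever pad, 42 mm (bin x) by 46 mm (bin y), 8 mm thick; at rest 220 mm along the bin's -x and 53 mm along its +y, 136 mm high, outer edge tilted up 0.175 rad. Fully pressed it is 57 mm lower (78 mm high), tilted 0.175 rad the other way; it moves almost straight down. 4 to 10 N presses it; the lid's weight brings it back up. It is 105 mm clear of the bin's wall.
- lever (a joint): Lever angle: 0 at rest (pad up), 0.35 rad pressed to its stop. Pivot 160 mm from the pad's centre, measured along the bin's x.
- lid (a joint): Lid angle: 0 shut, 1.0 rad fully open; = 2.86 x lever angle. It opens upward about its edge on the bin's +x side, away from the pad. Only the lever holds it up: let go, it falls and slams in under half a second, so follow the pad slowly up to its rest height, the last millimetres too (30 mm/s at the pad is gentle).
- lid_front (a point): Middle of the free edge of the yellow lid, top face; 155 mm high when shut, about 317 mm when fully open. The lid is 194 x 172 mm, 4 mm thick; a flap 51 mm deep hangs from it on the chute side and bars the chute while the lid is shut.
- offcut: Brass bar offcut, a cylinder 32 mm across and 50 mm long, about 0.33 kg, lying in the chute against the lid's flap; origin at its centre, x along its axis. It rolls into the bin by itself within about a second once the lid is up, and then lies with its centre under 70 mm above the bench.
- can: Blue can, 58 mm across, 110 mm high, loose; origin under its centre.
- jar: Clear jar with orange cap, 64 mm across, 80 mm high, loose; origin under its centre.
- socket: Steel drive socket standing upright, 38 mm across, 60 mm high, loose; origin under its centre.
Mind the look-alikes: they are no part of the job. There is more than one size of the offcut; the one meant has the size given above.

How it is judged:
By the outcome, as a careful person would: the job done as asked, in the order asked, and still so for the second after the job is handed in, with the robot touching nothing.
It also fails if it takes over 43 s, if anything falls off the work surface, if the arm or the gripper's body presses on something with over 40 N, if the wrist force passes 120 N, or if a joint passes its speed limit or range.

### The arm

A 6-joint arm with a two-finger parallel gripper is mounted at the origin on the work surface. World frame = base frame: x ahead of the robot, y to its left, z up, the work surface at z = 0. Lengths are in mm, angles in degrees, forces in N, time in s.
With the tool pointing down it reaches from about 350 to 850 mm from the base axis. Payload 8.1 kg.
Tool frame: the origin (TCP) lies at the very end of the fingers, on their centre line; the grasp point (between the pads) lies 19 mm behind it; x points along the fingers, y is the direction in which the jaws open and shut, and the axes are right-handed (so a half turn about x gives the same grasp; the last joint's range is limited). The gripper opens to 85 mm and grips with 20 to 120 N. Pads are 22 mm wide; open, the fingers measure 114 mm over their backs; the gripper's body (76 mm by 85 mm) begins 54 mm behind the grasp point. The pads swing forward as they close: fully open they stand 13 mm farther back than shut.
Start: joints at [62.086, 7.471, 85.268, -0, 87.261, -4.893], TCP at [234.625, 552.229, 231.292] pointing down, gripper open.
Joint ranges: [-169.43, 169.43], [-51.17, 129.36], [1.28, 143.12], [-76.62, 256.62], [0, 156.53], [-152.29, 152.29]. Speed limits (degrees/s): [136.94, 136.94, 159.86, 180, 180, 180].

### API

Orientations are given as [roll, pitch, yaw] about the fixed x, y, z axes, in that order (R = Rz(yaw) Ry(pitch) Rx(roll)).
In Python, from bench import sensors, snapshot, r gives the robot as it stands. The module is installed in compiled form; this text tells all that it offers.
- The arm moves only by the tool drive_tool, never from a script. Its argument "moves" is one flat list of numbers, 6 for each row, row after row: the shift along the tool's x, y, z in cm, then the turn, a rotation vector about the tool's x, y, z in degrees. In form: [tx, ty, tz, wx, wy, wz, tx, ty, tz, wx, wy, wz, ...]. A call has 1 to 20 rows; each row shifts and turns the commanded pose from where the row before left it, along the tool's axes as they then stand; what a row does not reach is not made up. A row lasts 1/12 s, in which the tool goes at most 41.7 mm and 7.16 degrees, less where a joint would pass 70% of its speed; a pose out of reach is approached as far as the arm can. A call with a gripper value outside its range is refused whole. "hand" is the finger opening in cm, from 0 to 8.54, set as the call begins (left out, the last holds). The fingers move at their own pace and stop on an object; "grip_force" is the grip in N (left out, the last holds). Time passes only in rows, so rows that do not move let the fingers close. It gives the time, the measured TCP pose, the force and the opening at its end, in the units of the state.
- sensors.sense(): the state, without advancing time (a new reading comes with each control period).
- snapshot(name): name is "scene" or "side" or "wrist"; returns a dict with "image" (480x640x3 uint8, red, green, blue), "z_map" (480x640 float32, mm along the optical axis (not along the pixel's ray), 0 where there is no reading), "camera_matrix" (3x3 intrinsics, pixels), "eye" and "orientation" of the camera in the world; the wrist camera has in their place "mount" (4x4, takes a point from camera to tool coordinates, whose origin is the TCP and whose axes are the tool frame's). Camera axes: x right, y down, z forward; pixel columns grow to the right and rows downward; lengths in mm; the calibration is good to about 2 mm. A picture is of the moment at which its call begins: read the wrist's pose just before it.
- r.hand_in(): hands the job in, once; it reports no verdict.
The state is a dict: "time": time; "joint_pos": joint angles; "qd": joint speeds; "joint_efforts": joint torques, N m; "tool_pos": TCP position; "tcp_rot": TCP orientation; "ft_force": force on the tool from outside, world axes, zero at the start; "wrist_torque": the same for the moment, N m; "finger_gap": finger opening in mm.
Only numpy, scipy, OpenCV 4.12 (cv2) and the standard library are available. Lean on these libraries where they do the work, as an engineer would, in place of code of your own. Each camera call takes 0.05 s, during which the arm holds its last target.

## Working session

There is one attempt and no reset: what is moved stays moved. The work goes in short steps, Python scripts to look and compute and a tool call to move; the robot and the scene stay as the last step left them, time stands still between calls to the robot, and variables do not carry over. Pictures are saved under pics/ and viewed, and the job is handed in when it is done.

Besides the shell and the picture viewer there is one more tool, called after "Request:" as name(argument=value, ...), one argument or row to a line, values as JSON. drive_tool: Moves the arm, as the interface text tells. Its arguments: {"type":"object","properties":{"moves":{"type":"array","items":{"type":"number"}},"hand":{"type":"number"},"grip_force":{"type":"number"}},"required":["moves"]}

```bash
mkdir -p pics; cat > h.py <<'E'
import numpy as np, cv2
from bench import sensors, snapshot, r
def snap(n,f):
    s=snapshot(n); cv2.imwrite('pics/'+f,s['image'][:,:,::-1]); np.save('pics/'+f+'.npy',s['z_map'])
    return s
def rot(o):
    o=np.array(o,float)
    if o.shape==(3,3): return o
    from scipy.spatial.transform import Rotation as R
    return R.from_euler('xyz',o,degrees=True).as_matrix()
def cloud(s):
    K=np.array(s['camera_matrix']);z=s['z_map'];v,u=np.mgrid[:480,:640]
    p=np.stack([(u-K[0,2])/K[0,0]*z,(v-K[1,2])/K[1,1]*z,z],-1)
    return p@rot(s['orientation']).T+np.array(s['eye'])
E
python3 - <<'E'
from h import *
print(sensors.sense())
for n in('scene','side'):
    s=snap(n,n+'0.png'); print(n,s['eye'],s['orientation'],s['camera_matrix'])
    import pickle; pickle.dump(s,open(n+'0.pkl','wb'))
E
```

```text
{'time': 0.0, 'joint_pos': array([ 6.20850362e+01,  7.51389990e+00,  8.53283707e+01,  3.63689630e-04,
        8.72610114e+01, -4.89378828e+00]), 'qd': array([-0.00317033,  0.0903846 , -0.03370752,  0.02848214, -0.07593567,
        0.00115604]), 'joint_efforts': array([ 1.04543757e-03, -5.69375432e+01, -5.00574911e+01, -1.07740232e-04,
        1.40252011e-02,  4.24634050e-05]), 'tool_pos': array([234.37514655, 551.74732139, 230.2657261 ]), 'tcp_rot': array([ -95.09529643,   89.89671732, -118.11648968]), 'ft_force': array([-0.81641233, -0.10118299,  0.1600403 ]), 'wrist_torque': array([-0.02141238,  0.01311612, -0.00564001]), 'finger_gap': 85.98571559685338}
scene [941.38019545 597.4949437  754.35021735] [-134.29991301   -1.07157047  148.55379844] [[526.20247861   0.         322.9216799 ]
 [  0.         526.20247861 234.62995534]
 [  0.           0.           1.        ]]
side [ 379.51056045 -615.68001464  881.81328121] [-137.62681883    0.71342737  -19.18620549] [[500.59388377   0.         318.72043491]
 [  0.         500.59388377 237.78254555]
 [  0.           0.           1.        ]]
```

View pics/scene0.png

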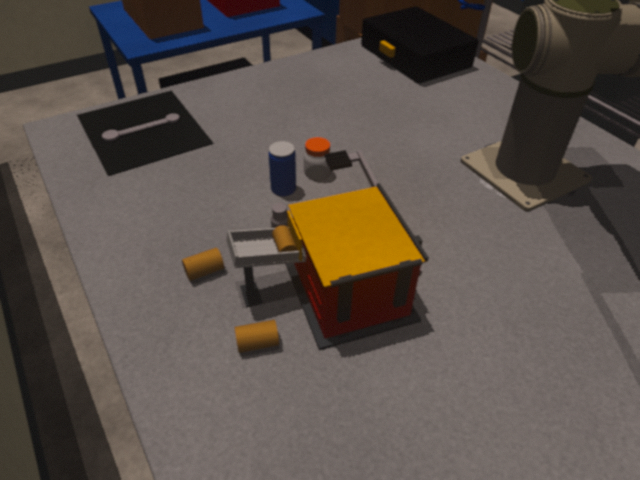

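View pics/side0.png

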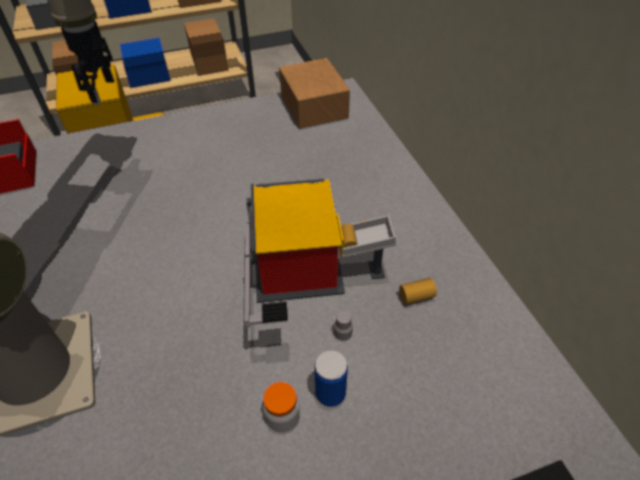

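The scene view shows the yellow lid at about (355,235), the black pad at (340,160), the jar at (317,155), the can at (283,168), and the offcut in the chute at (287,238). The loose look-alike offcuts at (203,265) and (258,337) are not in the chute. In the side view the pad is at (275,312), the jar at (281,402), the can at (331,378) and the socket at (344,324). The black mat and case are not the pad, because the pad sits on the lever arm.

```bash
python3 - <<'E'
from h import *
import pickle
for n,box in(('scene',(325,150,356,170)),('side',(260,302,292,324))):
    s=pickle.load(open(n+'0.pkl','rb'));P=cloud(s);im=s['image'].astype(int)
    x0,y0,x1,y1=box
    m=np.zeros((480,640),bool);m[y0:y1,x0:x1]=1
    m&=(im.max(2)<50)&(P[...,2]>100)&(P[...,2]<170)
    q=P[m];print(n,'pad',m.sum(),q.mean(0),q.min(0),q.max(0))
    # lid
    hsv=cv2.cvtColor(s['image'],cv2.COLOR_RGB2HSV)
    l=(hsv[...,0]>18)&(hsv[...,0]<32)&(hsv[...,1]>180)&(P[...,2]>145)&(P[...,2]<165)
    q=P[l];print('lid',l.sum(),q.mean(0))
    rc=cv2.minAreaRect(q[:,:2].astype(np.float32));print(rc,cv2.boxPoints(rc).round(0).tolist())
    for nm,(u,v) in (dict(off=(287,238),can=(282,150),jar=(317,145),sock=(280,213)) if n=='scene' else dict(off=(349,234),can=(331,362),jar=(281,397),sock=(344,317))).items():
        print(nm,P[v,u].round(0))
    x=s['image'][120:290,230:430] if n=='scene' else s['image'][170:430,230:430]
    cv2.imwrite(f'pics/crop_{n}.png',cv2.resize(x[:,:,::-1],None,fx=2.3,fy=2.3,interpolation=cv2.INTER_CUBIC))
E
```

```text
scene pad 365 [ 465.47928632 -103.78148638  134.72439339] [ 430.98733143 -132.45000091  118.60403483] [489.45013229 -83.46447708 141.97116282]
lid 8065 [568.98372613  98.94488805 154.76409159]
((567.3593139648438, 94.71499633789062), (196.5185546875, 173.22137451171875), 77.78523254394531) [[462.0, 17.0], [631.0, -20.0], [673.0, 172.0], [503.0, 209.0]]
off [656.  37. 134.]
can [ 528. -220.  109.]
jar [ 431. -238.   78.]
sock [ 597. -104.   54.]
side pad 419 [ 461.08636496 -112.51039776  136.83400017] [ 437.40904119 -132.49230169  125.29040631] [484.95860565 -87.49867809 143.62856784]
lid 5344 [562.93287302  84.50799664 155.40976829]
((563.9977416992188, 92.38925170898438), (193.84519958496094, 173.93312072753906), 79.20804595947266) [[460.0, 13.0], [631.0, -19.0], [668.0, 171.0], [497.0, 204.0]]
off [656.  20. 134.]
can [ 527. -225.  111.]
jar [ 432. -242.   78.]
sock [ 594. -117.   59.]
```

View pics/crop_side.png

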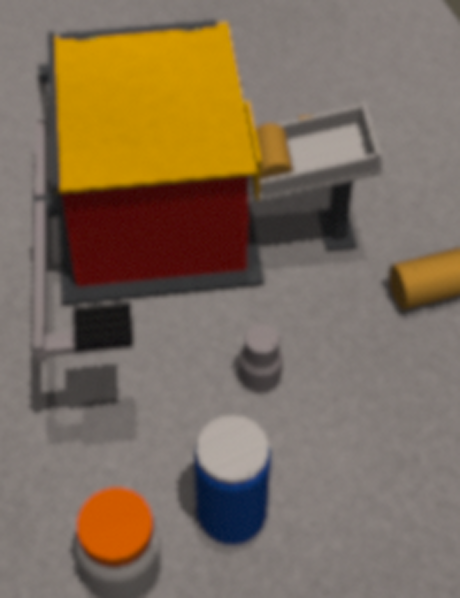

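View pics/crop_scene.png

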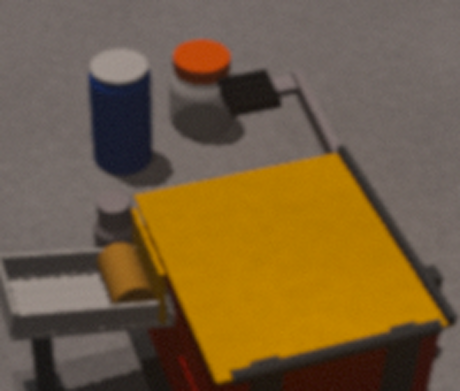

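```bash
python3 - <<'E'
from h import *
s=sensors.sense();R=rot(s['tcp_rot']);print(R.round(4))
w=snapshot('wrist');print(np.array(w['mount']).round(2))
d=np.array([464.5,-109.5,200])-np.array([234.6,552.2,231.3]);print((R.T@d).round(1))
E
```

```text
[[-8.000e-04  3.911e-01  9.204e-01]
 [-1.500e-03  9.204e-01 -3.911e-01]
 [-1.000e+00 -1.700e-03 -2.000e-04]]
[[   0.     -0.29    0.96 -142.36]
 [   1.     -0.     -0.     -0.86]
 [   0.      0.96    0.29  -72.75]
 [   0.      0.      0.      1.  ]]
[  32.1 -519.   470.4]
```

Request:
drive_tool(
  moves=[0,-1.3,1.2,0,0,0,0,-2.7,2.4,0,0,0,0,-2.7,2.4,0,0,0,0,-2.7,2.4,0,0,0,0,-2.7,2.4,0,0,0,0,-2.7,2.4,0,0,0,0,-2.7,2.4,0,0,0,0,-2.7,2.4,0,0,0,0,-2.7,2.4,0,0,0,0,-2.7,2.4,0,0,0,0,-2.7,2.4,0,0,0,0,-2.7,2.4,0,0,0,0,-2.7,2.4,0,0,0,0,-2.7,2.4,0,0,0,0,-2.7,2.4,0,0,0,0,-2.7,2.4,0,0,0,0,-2.7,2.4,0,0,0,0,-2.7,2.4,0,0,0,0,-2.7,2.5,0,0,0,0,-2.0,2.1,0,0,0],
  hand=0,
  grip_force=30,
)

```text
time: 1.82
tool_pos: [460.6, -110.4, 231.1]
tcp_rot: [-75.0, 90.0, -98.1]
ft_force: [-0.3, 0.7, -0.1]
finger_gap: -0.2
```

Next I check the pad with the wrist camera before going down.

```bash
python3 - <<'E'
from h import *
s=sensors.sense();R=rot(s['tcp_rot']);p=np.array(s['tool_pos']);print(p,s['time'],s['joint_pos'].round(1))
print(R.round(4))
w=snap('wrist','w1.png');M=np.array(w['mount'])
K=np.array(w['camera_matrix']);z=w['z_map'];v,u=np.mgrid[:480,:640]
c=np.stack([(u-K[0,2])/K[0,0]*z,(v-K[1,2])/K[1,1]*z,z],-1)
P=(c@M[:3,:3].T+M[:3,3])@R.T+p
im=w['image'].astype(int)
m=(im.max(2)<50)&(P[...,2]>110)&(P[...,2]<160)&(np.hypot(P[...,0]-464,P[...,1]+109)<60)
q=P[m];print(m.sum(),q.mean(0),q.min(0),q.max(0));rc=cv2.minAreaRect(q[:,:2].astype(np.float32));print(rc)
print(np.argwhere(m).mean(0))
s=snap('side','s1.png');P=cloud(s)
E
```

```text
[ 460.63471044 -110.39273092  231.10257829] 1.8167 [-19.7 -12.5 104.7  -0.   87.8 -86.6]
[[-1.000e-04  3.922e-01  9.199e-01]
 [-5.000e-04  9.199e-01 -3.922e-01]
 [-1.000e+00 -5.000e-04  1.000e-04]]
619 [ 447.24771982 -101.32055561  135.0557389 ] [ 438.74004648 -118.07817526  131.00055192] [476.74515464 -91.05710627 139.75312685]
((456.5137023925781, -103.1657485961914), (38.028499603271484, 26.134489059448242), 5.769344806671143)
[212.42164782 326.66074313]
```

View pics/w1.png

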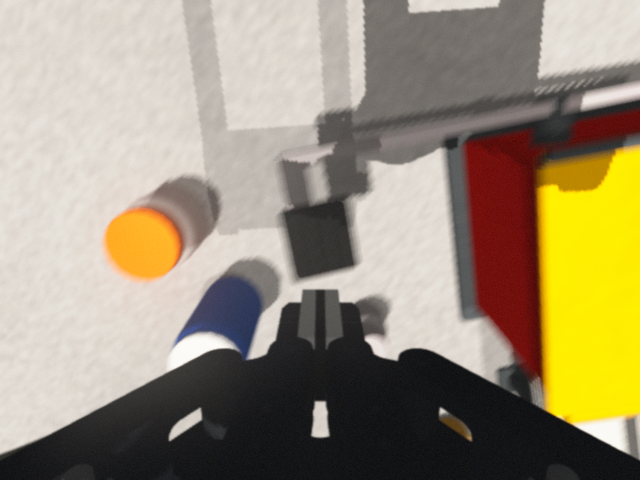

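View pics/s1.png

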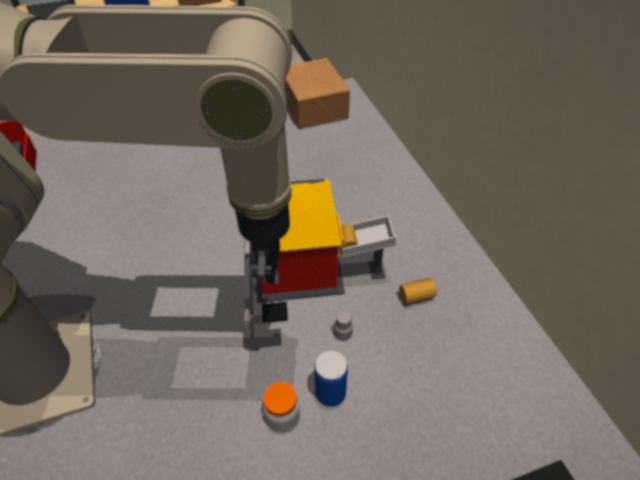

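```bash
python3 - <<'E'
from h import *
s=sensors.sense();R=rot(s['tcp_rot']);p=np.array(s['tool_pos'])
w=snapshot('wrist');M=np.array(w['mount']);K=np.array(w['camera_matrix']);z=w['z_map']
def f(u,v,zz=None):
    d=z[v,u] if zz is None else zz
    c=np.array([(u-K[0,2])/K[0,0]*d,(v-K[1,2])/K[1,1]*d,d]);return R@(M[:3,:3]@c+M[:3,3])+p
for a in [(320,238),(289,213),(342,203),(350,261),(302,272)]:print(a,f(*a).round(1))
print(p, R[:,1].round(3),R[:,2].round(3))
E
```

```text
(320, 238) [ 459.7 -111.8  138.3]
(289, 213) [ 438.5 -122.5  137.6]
(342, 203) [445.6 -91.6 136.2]
(350, 261) [ 482.4 -101.2  132.4]
(302, 272) [ 475.  -130.3  139.1]
[ 461.03491265 -111.29163103  230.77259588] [ 0.395  0.919 -0.001] [ 0.919 -0.395 -0.   ]
```

Request:
drive_tool(
  moves=[0.5,0,0.1,0,0,0,1,0,0,0,0,0,1,0,0,0,0,0,1,0,0,0,0,0,1,0,0,0,0,0,1,0,0,0,0,0,1,0,0,0,0,0,0.8,0,0,0,0,0,0.5,0,0,0,0,0,0.4,0,0,0,0,0,0.3,0,0,0,0,0,0,0,0,0,0,0,0,0,0,0,0,0],
)

```text
time: 3.05
tool_pos: [461.6, -108.2, 146.5]
tcp_rot: [-1.0, 90.0, -24.0]
ft_force: [-0.2, 0.2, 0.2]
finger_gap: 0.1
```

Request:
drive_tool(
  moves=[0.2,0,0,0,0,0,0.2,0,0,0,0,0,0.2,0,0,0,0,0,0.2,0,0,0,0,0,0.2,0,0,0,0,0,0.2,0,0,0,0,0,0.2,0,0,0,0,0,0.2,0,0,0,0,0,0.3,0,0,0,0,0,0.3,0,0,0,0,0,0.3,0,0,0,0,0,0.3,0,0,0,0,0],
)

```text
time: 4.05
tool_pos: [462.2, -108.8, 119.1]
tcp_rot: [-17.9, 89.9, -40.9]
ft_force: [-1.1, -2.6, 5.0]
finger_gap: 0.0
```

Contact is made, at 5 N upward. I continue pressing.

Request:
drive_tool(
  moves=[0.3,0,0,0,0,0,0.3,0,0,0,0,0,0.3,0,0,0,0,0,0.3,0,0,0,0,0,0.3,0,0,0,0,0,0.3,0,0,0,0,0,0.3,0,0,0,0,0,0.3,0,0,0,0,0,0.3,0,0,0,0,0,0.3,0,0,0,0,0,0.2,0,0,0,0,0,0.2,0,0,0,0,0,0,0,0,0,0,0],
)

```text
time: 5.13
tool_pos: [460.8, -107.5, 83.4]
tcp_rot: [167.9, 89.9, 144.9]
ft_force: [1.7, -0.9, 2.2]
finger_gap: 0.3
```

Request:
drive_tool(
  moves=[0.1,0,0,0,0,0,0.1,0,0,0,0,0,0.1,0,0,0,0,0,0.1,0,0,0,0,0,0,0,0,0,0,0],
)

```text
time: 5.55
tool_pos: [461.2, -107.9, 79.9]
tcp_rot: [173.5, 90.0, 150.5]
ft_force: [-0.3, 0.8, 1.9]
finger_gap: -0.2
```

```bash
python3 - <<'E'
from h import *
for n in('scene','side'):
    s=snap(n,n+'2.png')
print(sensors.sense()['ft_force'],sensors.sense()['time'])
E
```

```text
[-0.96344132  0.62825484  2.59548428] 5.65
```

View pics/scene2.png

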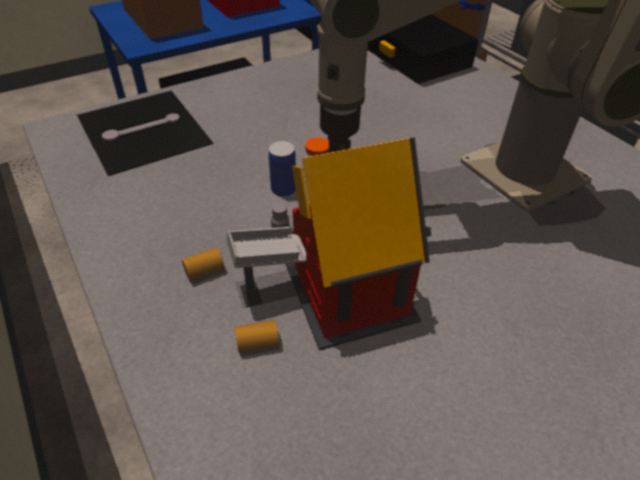

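View pics/side2.png

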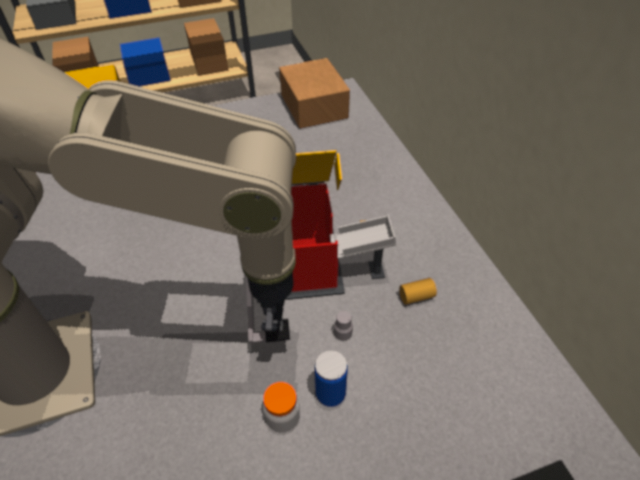

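Both views show the lid up and the chute empty (265,245 in scene). I now press on to the stop.

Request:
drive_tool(
  moves=[0.1,0,0,0,0,0,0.1,0,0,0,0,0,0,0,0,0,0,0],
)

```text
time: 5.9
tool_pos: [461.5, -108.0, 79.4]
tcp_rot: [167.8, 90.0, 144.8]
ft_force: [-6.7, 3.7, 12.9]
finger_gap: -0.3
```

Force jumped to 13 N without further motion, so the lever is at its stop. I hold, with a small extra push.

Request:
drive_tool(
  moves=[0.1,0,0,0,0,0,0,0,0,0,0,0,0,0,0,0,0,0,0,0,0,0,0,0,0,0,0,0,0,0,0,0,0,0,0,0,0,0,0,0,0,0,0,0,0,0,0,0,0,0,0,0,0,0,0,0,0,0,0,0,0,0,0,0,0,0],
)

```text
time: 6.82
tool_pos: [461.6, -108.0, 79.2]
tcp_rot: [126.4, 90.0, 103.4]
ft_force: [-10.0, 3.7, 22.6]
finger_gap: -0.6
```

```bash
python3 - <<'E'
from h import *
s=snap('scene','scene3.png');P=cloud(s)
hsv=cv2.cvtColor(s['image'],cv2.COLOR_RGB2HSV)
l=(hsv[...,0]>18)&(hsv[...,0]<32)&(hsv[...,1]>180)&(P[...,2]>150);q=P[l]
print('lid top z',np.percentile(q[:,2],[50,99,99.8]))
c=q.mean(0);n=np.linalg.svd(q-c,full_matrices=False)[2][2];print('tilt',np.arccos(abs(n[2])))
s=snap('side','side3.png')
x=s['image'][130:300,230:430];cv2.imwrite('pics/c3.png',cv2.resize(x[:,:,::-1],None,fx=3.5,fy=3.5,interpolation=2))
P=cloud(s);hsv=cv2.cvtColor(s['image'],cv2.COLOR_RGB2HSV)
print(sensors.sense()['ft_force'],sensors.sense()['tool_pos'])
E
```

```text
lid top z [241.13521855 314.09628816 754.35021735]
tilt 1.2578439145142473
[-10.92662709   3.82527242  21.13492363] [ 461.62615267 -107.99972352   79.23493961]
```

View pics/c3.png

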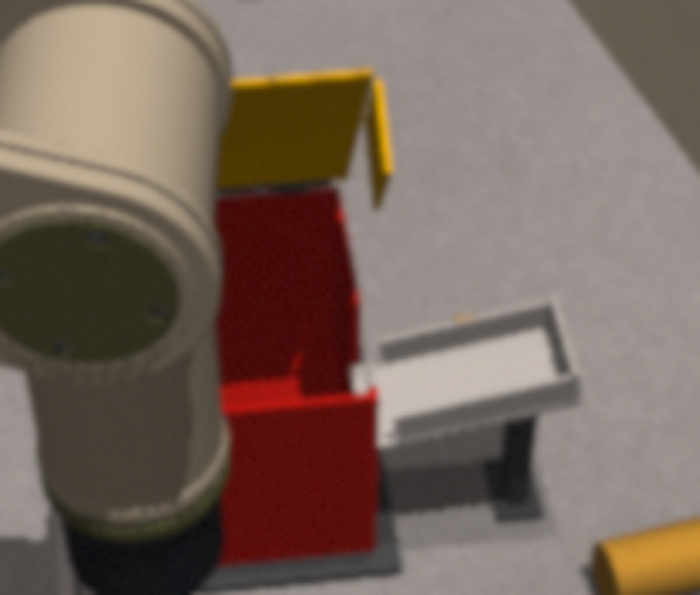

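Lid edge is 314 mm high (317 expected fully open), the chute is empty, and the force at the stop is about 22 N. Now I raise slowly at about 18 mm/s.

Request:
drive_tool(
  moves=[-0.1,0,0,0,0,0,-0.1,0,0,0,0,0,-0.15,0,0,0,0,0,-0.15,0,0,0,0,0,-0.15,0,0,0,0,0,-0.15,0,0,0,0,0,-0.15,0,0,0,0,0,-0.15,0,0,0,0,0,-0.15,0,0,0,0,0,-0.15,0,0,0,0,0,-0.15,0,0,0,0,0,-0.15,0,0,0,0,0,-0.15,0,0,0,0,0,-0.15,0,0,0,0,0,-0.15,0,0,0,0,0,-0.15,0,0,0,0,0,-0.15,0,0,0,0,0,-0.15,0,0,0,0,0,-0.15,0,0,0,0,0,-0.15,0,0,0,0,0],
)

```text
time: 8.58
tool_pos: [461.6, -107.9, 106.5]
tcp_rot: [74.5, 90.0, 51.5]
ft_force: [0.9, 0.3, 2.8]
finger_gap: 0.1
```

Request:
drive_tool(
  moves=[-0.15,0,0,0,0,0,-0.15,0,0,0,0,0,-0.15,0,0,0,0,0,-0.15,0,0,0,0,0,-0.15,0,0,0,0,0,-0.15,0,0,0,0,0,-0.15,0,0,0,0,0,-0.15,0,0,0,0,0,-0.15,0,0,0,0,0,-0.15,0,0,0,0,0,-0.1,0,0,0,0,0,-0.1,0,0,0,0,0,-0.1,0,0,0,0,0,-0.1,0,0,0,0,0,-0.1,0,0,0,0,0,-0.1,0,0,0,0,0,-0.1,0,0,0,0,0,-0.1,0,0,0,0,0,-0.1,0,0,0,0,0,-0.1,0,0,0,0,0],
)

```text
time: 10.25
tool_pos: [461.5, -108.1, 131.4]
tcp_rot: [161.1, 90.0, 138.0]
ft_force: [0.4, 3.4, 4.2]
finger_gap: -0.0
```

Request:
drive_tool(
  moves=[-0.07,0,0,0,0,0,-0.07,0,0,0,0,0,-0.07,0,0,0,0,0,-0.07,0,0,0,0,0,-0.07,0,0,0,0,0,-0.07,0,0,0,0,0,-0.07,0,0,0,0,0,-0.07,0,0,0,0,0,-0.07,0,0,0,0,0,-0.07,0,0,0,0,0,-0.07,0,0,0,0,0,-0.07,0,0,0,0,0,-0.07,0,0,0,0,0,-0.07,0,0,0,0,0,-0.07,0,0,0,0,0,-0.07,0,0,0,0,0,-0.07,0,0,0,0,0,-0.07,0,0,0,0,0,-0.07,0,0,0,0,0,-0.07,0,0,0,0,0],
)

```text
time: 11.92
tool_pos: [461.5, -108.1, 145.4]
tcp_rot: [-80.3, 90.0, -103.3]
ft_force: [-0.1, 0.5, 0.2]
finger_gap: 0.1
```

Contact is lost at rest height, with the force back to about 0. I back off straight up and check.

Request:
drive_tool(
  moves=[-0.1,0,0,0,0,0,-0.2,0,0,0,0,0,-0.5,0,0,0,0,0,-1,0,0,0,0,0,-1,0,0,0,0,0,-1,0,0,0,0,0,-1,0,0,0,0,0,-1,0,0,0,0,0,-1,0,0,0,0,0,-0.5,0,0,0,0,0,0,0,0,0,0,0],
)

```text
time: 12.83
tool_pos: [462.3, -108.4, 220.2]
tcp_rot: [3.6, 89.8, -19.4]
ft_force: [0.4, 0.3, -0.2]
finger_gap: 0.0
```

```bash
python3 - <<'E'
from h import *
for n,bx in(('scene',(325,150,356,170)),('side',(260,302,292,324))):
    s=snap(n,n+'4.png');P=cloud(s)
    hsv=cv2.cvtColor(s['image'],cv2.COLOR_RGB2HSV)
    l=(hsv[...,0]>18)&(hsv[...,0]<32)&(hsv[...,1]>180)&(P[...,2]>145)&(P[...,2]<250);q=P[l]
    c=q.mean(0);m=np.linalg.svd(q-c,full_matrices=False)[2][2];print(n,'lid',l.sum(),c,'tilt',np.arccos(abs(m[2])))
    im=s['image'].astype(int);x0,y0,x1,y1=bx;k=np.zeros((480,640),bool);k[y0:y1,x0:x1]=1
    k&=(im.max(2)<50)&(P[...,2]>60)&(P[...,2]<170);print('pad',k.sum(),P[k].mean(0))
    for nm,(u,v) in (dict(can=(282,150),jar=(317,145),sock=(280,213)) if n=='scene' else dict(can=(331,362),jar=(281,397),sock=(344,317))).items(): print(nm,P[v,u].round(0))
print(sensors.sense()['ft_force'],sensors.sense()['tool_pos'])
E
```

```text
scene lid 8039 [569.30115234  98.99993047 154.7856979 ] tilt 0.0026362695615126464
pad 397 [ 462.15556077 -104.06733884  134.12063813]
can [ 531. -215.  114.]
jar [ 433. -236.   80.]
sock [ 598. -103.   55.]
side lid 3212 [593.17719436  71.93377278 155.41377306] tilt 0.004084911560045701
pad 443 [ 459.45066297 -111.95755255  136.7720762 ]
can [ 528. -224.  109.]
jar [ 432. -242.   80.]
sock [ 594. -118.   61.]
[ 0.10747429  0.6018826  -0.78001122] [ 461.4754217  -108.06960979  218.2683048 ]
```

View pics/scene4.png

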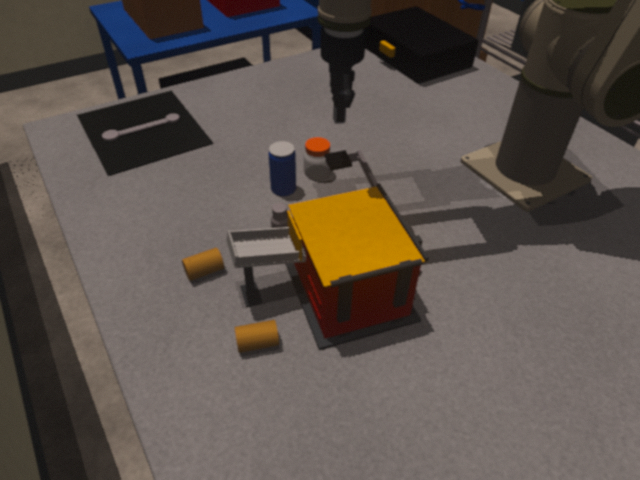

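The picture shows the lid flat and shut (355,235), the chute empty (265,245), the pad up (340,160), the gripper clear above it, and the can, jar and socket unmoved.

```bash
python3 -c "
from bench import r
print(r.hand_in())"
```

```text
the job is handed in; nothing more can be done
None
```

The offcut left the chute while I held the lid open, and the lid is shut again. I handed the job in at about 13 s of the 43 s allowed.

**Pressing:** I pushed the lever pad down with the closed fingertips until it met its stop. The force there was about 22 N and the fingertips were at 79 mm. The lid's free edge measured 314 mm high, against about 317 mm expected when fully open. I held the stop for about a second.

**Letting up:** I followed the pad up at about 18 mm/s, slowing to 8 mm/s for the last part. The force was back to zero at the rest height, and I then lifted the gripper clear.

**Last checks:**
- **Lid:** flat to within 0.004 rad and about 155 mm high, so it is shut.
- **Pad:** back at about 135 mm, its rest height.
- **Can, jar and socket:** where they stood, within measuring noise.
- **Offcut:** the chute is empty. I could not see the offcut inside the bin because the arm hid the bottom, so that it lies there is inferred.

**Disagreement:** my plane fit for the lid's angle while open gave 1.26 rad, more than the 1.0 rad possible. Pixels with no depth reading had got into the fit, so I relied on the edge height and the force at the stop instead.

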